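# Index the rotary table to the next hole

### The arm

A 6-joint arm with a two-finger parallel gripper is mounted at the origin on a cart in front of the work surface, level with it; the furniture and walls round the work are solid. World frame = base frame: x ahead of the robot, y to its left, z up, the work surface at z = 0. Lengths are in m, angles in rad, forces in N, time in s.
With the tool pointing down it reaches from about 0.275 to 0.825 m from the base axis. Payload 5.2 kg.
Tool frame: the origin (TCP) lies between the finger pads; the fingertips stand ahead of it and the grasp point (between the pads) lies 5 mm behind it (env.tips_ahead is the z of the fingertips in the tool frame, in m); z points along the fingers, y is the line along which they close (so a half turn about z gives the same grasp; the last joint's range is limited). The gripper opens to 93 mm and grips with 3 to 60 N. Pads are 15 mm wide; open, the fingers measure 128 mm over their backs; the gripper's body (75 mm by 188 mm) begins 65 mm behind the grasp point.
Start: joints at [-1.347, 0.259, 1.535, -0, 1.348, -0.203], TCP at [0.228, -0.501, 0.233] pointing down, gripper open.
Joint ranges: [-3.14, 3.14], [-0.91, 2.08], [0.19, 2.58], [-1.22, 4.36], [0.22, 2.71], [-3.12, 3.12]. Speed limits (rad/s): [2.57, 2.57, 3.14, 3.14, 3.14, 3.14].

### API

Orientations are given as a unit quaternion [w, x, y, z].
In Python, from workcell import env gives the robot as it stands.
- The arm moves only by the tool servo_tool, never from a script. Its argument "steps" is a list of rows, each an object of numbers: "dx", "dy", "dz": the shift along the tool's x, y, z in m; "wx", "wy", "wz": the turn, a rotation vector about the tool's x, y, z in degrees; "grip": the opening, from 0 (shut) to 1 (fully open). A call has 1 to 12 rows; each row shifts and turns the commanded pose from where the row before left it, along the tool's axes as they then stand; what a row does not reach is not made up. A row lasts 1/10 s, in which the tool goes at most 50 mm and 8.59 degrees, less where a joint would pass 70% of its speed; a pose out of reach is approached as far as the arm can. A call is refused whole if a number of a shift passes 0.05 or a number of a turn 8.59, either way. A call with a gripper value outside its range is refused whole. The fingers move at their own pace and stop on an object; "newtons" is the grip in N (left out, the last holds). Time passes only in rows, so rows that do not move let the fingers close. It gives the time, the measured TCP pose, the force, the opening and the grip force at its end, in the units of the state.
- env.read_state(): the state, without advancing time (a new reading comes with each control period).
- env.capture(name): name is "scene" or "side" or "wrist"; returns a dict with "img" (400x640x3 uint8, blue, green, red), "fx", "fy", "cx", "cy" (pixels), "k1" (the pictures are not rectified: a ray, as slopes to the right and down, at radius r is drawn at 1 + k1 r^2 times it, then the intrinsics apply), "world_from_camera" (4x4, takes a point from camera to world coordinates). Camera axes: x right, y down, z forward; pixel columns grow to the right and rows downward; lengths in m; the calibration is good to about 2 mm. A picture is of the moment at which its call begins. There is no depth.
- env.finish_job(): hands the job in; it is judged then, once.
The state is a dict: "time": time; "joint_pos": joint angles; "joint_velocities": joint speeds; "joint_torque": joint torques, N m; "tool_pos": TCP position; "tool_rot": TCP orientation; "ft_force": force on the tool from outside, world axes, zero at the start; "moment": the same for the moment, N m; "width": finger opening in m; "grip_force": force on a finger pad.
Only numpy, scipy, OpenCV 4.12 (cv2) and the standard library are available. Lean on these libraries where they do the work, as an engineer would, in place of code of your own. Each camera call takes 0.05 s, during which the arm holds its last target. There are 200 camera calls.

### The job

Index the rotary table one hole clockwise (seen from above) so that the wooden disc can be drilled at its next place: push the clamp lever anticlockwise to its stop to loosen the table, press the plunger on the arm in and turn the table until the plunger has popped up again in the very next hole, then push the lever fully back clockwise to tighten it. Do it all by pressing and pushing with the fingers, without grasping anything; do not run past the hole or turn the table backwards, and leave the loose things round about where they lie. Finish clear of everything.

Things in the scene. Friction and masses are not known exactly. Their poses are not given: they have to be found in the camera images.
- index_base: Fixed base of a hand-indexed rotary table: grey round foot 270 across with four screwed lugs (344 over all), and a flat steel index ring, 244 across, top face 50 above the bench, with eight through holes of 13, evenly spaced (45 degrees) on a circle of 108 radius. Origin on the table's axis at bench level, z up; it does not turn. The plunger arm starts along its -x axis. (Sizes: mm)
- table_axis (a point): Point on the table's vertical turning axis, 68 above the bench. The turning part is a steel disc (186 across) with a grey plunger arm and a grey clamp lug standing out from it, and a wooden disc 148 across bolted on top (top face 93 above the bench, its centre nut and bolt up to 114). (Sizes: mm)
- next_hole (a point): Centre, on the ring's top face, of the ring hole that is next clockwise (seen from above) from the one the pin starts in: the hole to go to. It does not move. (Sizes: mm)
- plunger_top (a point): Top centre of the plunger's round black head (33 across, flat top 27, 9.5 thick), 140 from the table's axis, 112 above the bench when up; it turns with the arm. Below it stands a round housing, 36 across, top 86 above the bench, on the arm (40 wide, underside at 56). The pin, 10 thick, is 32 nearer the axis, straight inwards, and enters a ring hole from below. (Sizes: mm)
- plunger (a joint): How far the plunger is pressed down, m: 0 = up, 0.016 = pressed right in (its stop). A spring holds it up: about 4.5 N at first, 9 N pressed in. The pin is in a hole at 0 and is clear of the ring from 0.0125 on. Between holes the ring keeps the plunger down at about 0.0125 by itself; it pops up when the pin meets a hole (within about 2 degrees). (Sizes: mm)
- turntable (a joint): Turn of the table, rad, 0 at the start, growing clockwise seen from above; holes are 0.785 apart. In a hole it has about 0.015 of play. Unclamped and with the plunger in it turns stiffly (about 0.2 N m) and stays where it is left; it is driven easily by dragging the pressed head sideways or by pushing the side of the arm or housing. (Sizes: mm)
- clamp_lever (a joint): Angle of the clamp lever, rad: 0 = swung fully clockwise (seen from above, about its own pivot), tight; 1.22 = fully anticlockwise against its stop, loose. The clamp bites below about 0.3, so the table drags on the ring there. It turns stiffly (0.2 to 0.4 N m) and stays where it is left. (Sizes: mm)
- lever_pivot (a point): Point on the vertical pivot axis of the clamp lever, 88 above the bench. The pivot stands on the clamp lug, 108 from the table's axis and 70 degrees anticlockwise from the plunger arm, and turns with the table. The lug's top is 68 above the bench; the lever's hub is 25 across. (Sizes: mm)
- lever_end (a point): Middle of the lever's rounded end, 62 from the pivot and 92 above the bench. The lever is a round black bar, 11 thick, 15 at the end, that reaches out over the edge of the ring; it spans heights 77 to 100. It points from the pivot to this point. (Sizes: mm)
- drilled_disc: A loose finished wooden disc with eight holes, diameter 148, 26 thick; not part of the work. Origin under its middle.
- spanner: A loose open-ended spanner, 200 long; not part of the work. Origin under its middle.
- square: A loose try square, 170 x 100; not part of the work. Origin under its middle.
- tape_measure: A loose tape measure, 85 x 62 x 37; not part of the work. Origin under its middle.
- offcut: A loose wooden offcut, 110 x 45 x 35; not part of the work. Origin under its middle.
- sanding_block: A loose sanding block, 113 x 62 x 31; not part of the work. Origin under its middle.

How it is judged:
By the outcome, as a careful person would: the job done as asked, in the order asked, and still so for the second after the job is handed in, with the robot touching nothing.
It also fails if it takes over 62 s, if anything falls off the work surface, if the arm or the gripper's body presses on something with over 40 N, if the wrist force passes 120 N, or if a joint passes its speed limit or range.

## Working session

There is one attempt and no reset: what is moved stays moved. The work goes in short steps, Python scripts to look and compute and a tool call to move; the robot and the scene stay as the last step left them, time stands still between calls to the robot, and variables do not carry over. Pictures are saved under pics/ and viewed, at most 10 in all, crops included, and the job is handed in when it is done.

Besides the shell and the picture viewer there is one more tool, called after "Call:" by a JSON object that holds its "name" and its "arguments". servo_tool: Moves the arm, as the interface text tells. Its arguments: {"type":"object","properties":{"steps":{"type":"array"},"newtons":{"type":"number"}},"required":["steps"]}

```bash
mkdir -p pics; cat > h.py <<'E'
import numpy as np, cv2
from workcell import env
def cap(n,f):
    c=env.capture(n); cv2.imwrite(f,c['img']); np.savez(f[:-4]+'.npz',**{k:v for k,v in c.items()}); return c
def ray(f,u,v):
    c=np.load(f); K=np.array([[c['fx'],0,c['cx']],[0,c['fy'],c['cy']],[0,0,1]],float)
    p=cv2.undistortPoints(np.array([[[u,v]]],float),K,np.array([float(c['k1']),0,0,0]))[0,0]
    T=c['world_from_camera']; return T[:3,3],T[:3,:3]@np.array([p[0],p[1],1])
def at(f,u,v,z):
    o,d=ray(f,u,v); return (o+d*(z-o[2])/d[2]).round(4)
def proj(f,P):
    c=np.load(f);K=np.array([[c['fx'],0,c['cx']],[0,c['fy'],c['cy']],[0,0,1]],float)
    T=np.linalg.inv(c['world_from_camera']);r,_=cv2.Rodrigues(T[:3,:3])
    return cv2.projectPoints(np.array(P,float).reshape(-1,1,3),r,T[:3,3],K,np.array([float(c['k1']),0,0,0]))[0][:,0].round(1)
E
python3 - <<'E'
from h import *
for n in('scene','side'):
    c=cap(n,f'pics/{n}0.png'); print(n,c['world_from_camera'].round(3).tolist(),c['fx'])
s=env.read_state();print(s['time'],s['tool_pos'],s['tool_rot'],s['width'],env.tips_ahead)
E
```

```text
scene [[0.506, -0.469, 0.723, -0.661], [-0.862, -0.297, 0.41, -0.565], [0.022, -0.831, -0.555, 1.034], [0.0, 0.0, 0.0, 1.0]] 442.3025084215271
side [[-0.797, -0.402, 0.451, -0.159], [-0.604, 0.505, -0.617, 1.085], [0.021, -0.764, -0.645, 1.081], [0.0, 0.0, 0.0, 1.0]] 408.2257936579459
0.1 [ 0.22760029 -0.50021217  0.23193497] [-7.86374368e-04  9.77315342e-01  2.11787873e-01 -1.26349479e-05] 0.09280741649804855 0.014
```

View pics/scene0.png

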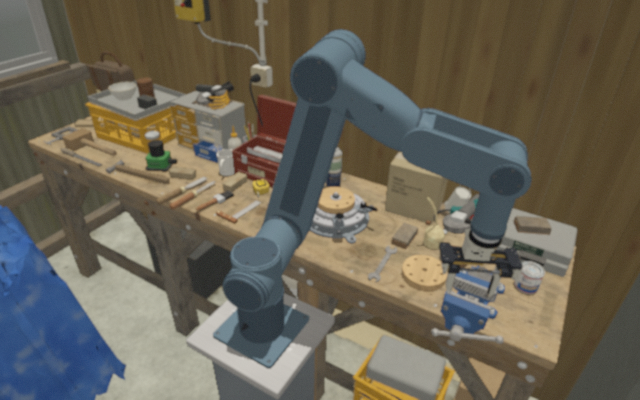

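View pics/side0.png

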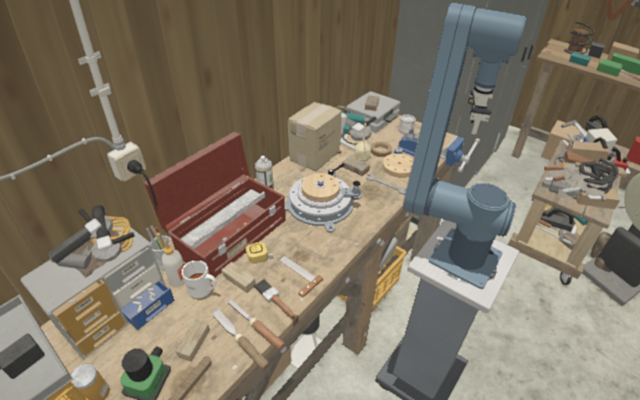

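The table shows at about (337,208) in the scene view and (322,193) in the side view. The plunger is near (338,222) and (356,187), and the lever points to the right. I'll enlarge both.

```bash
python3 - <<'E'
from h import *
a=cv2.imread('pics/scene0.png')[175:250,290:390]; b=cv2.imread('pics/side0.png')[155:230,275:375]
r=[cv2.resize(x,None,fx=4,fy=4,interpolation=cv2.INTER_CUBIC) for x in(a,b)]
r=[cv2.resize(x,None,fx=6,fy=6,interpolation=cv2.INTER_CUBIC)[:, :] for x in(a,b)]
o=np.vstack([cv2.resize(x,(400*2//1,600)) [:,:] for x in r])
cv2.imwrite('pics/c1.png',cv2.resize(a,(800,600),interpolation=cv2.INTER_CUBIC));cv2.imwrite('pics/c2.png',cv2.resize(b,(800,600),interpolation=cv2.INTER_CUBIC))
E
```

```text
(no output)
```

View pics/c1.png

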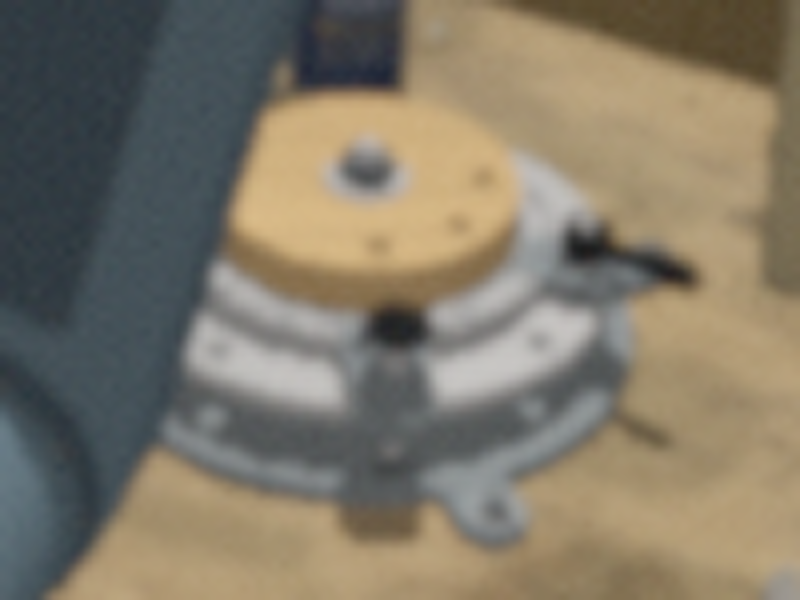

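View pics/c2.png

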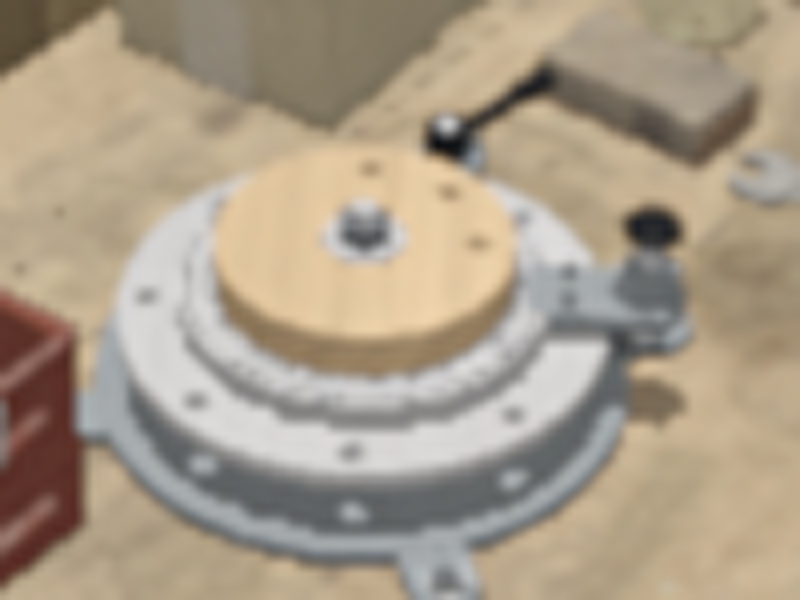

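Readings at scale 8, with offsets (290,175) and (275,155):

| Point | Scene | Side |
|---|---|---|
| Plunger top | (339.7,215) | (356.7,183) |
| Nut | (336,194) | (320.4,181) |
| Lever pivot | (363.5,205) | (331,171) |
| Lever end | (376,209.4) | (343,164.7) |

Next I'll fit the table pose.

```bash
python3 - <<'E'
from h import *
from scipy.optimize import least_squares
S,D='pics/scene0.png','pics/side0.png'
px=lambda u,v,f:((u+.5)/8-.5+(290 if f==S else 275),(v+.5)/8-.5+(175 if f==S else 155))
obs=[(S,398,320,'pl'),(D,654,222,'pl'),(S,368,148,'nut'),(D,363,207,'nut'),(S,688,272,'le'),(D,545,78,'le'),(S,588,232,'pv'),(D,447,128,'pv'),
 (S,540,341,'hA'),(D,514,414,'h1'),(D,350,452,'h2'),(D,196,400,'h3'),(S,218,348,'h1'),(D,147,295,'h4')]
def pts(q):
    x,y,t,l=q; c=np.array([x,y]); d=lambda a:np.array([np.cos(a),np.sin(a)])
    pv=c+.108*d(t+np.radians(70)); P={'pl':[*(c+.14*d(t)),.112],'nut':[x,y,.114],'pv':[*pv,.100],'le':[*(pv+.062*d(l)),.092]}
    for k,n in(('hA',1),('h1',-1),('h2',-2),('h3',-3),('h4',-4)): P[k]=[*(c+.108*d(t+n*np.pi/4)),.05]
    return P
def f(q):
    P=pts(q); return np.concatenate([proj(a,[P[k]])[0]-px(u,v,a) for a,u,v,k in obs])
for a,u,v,k in obs: print(k,a[5:7],at(a,*px(u,v,a),{'pl':.112,'nut':.114,'le':.092,'pv':.1}.get(k,.05)))
best=least_squares(f,[.5,.05,-2.5,-1.5],loss='soft_l1',diff_step=1e-3,x_scale=[.1,.1,1,1])
print(best.x,np.degrees(best.x[2:]),best.cost);print(f(best.x).reshape(-1,2).round(1).tolist())
for k,v in pts(best.x).items():print(k,np.round(v,4))
E
```

```text
Traceback (most recent call last):
  File "h.py", line 10, in at
    o,d=ray(f,u,v); return (o+d*(z-o[2])/d[2]).round(4)
        ~~~^^^^^^^
  File "h.py", line 6, in ray
    c=np.load(f); K=np.array([[c['fx'],0,c['cx']],[0,c['fy'],c['cy']],[0,0,1]],float)
ValueError: This file contains pickled (object) data. If you trust the file you can load it unsafely using the `allow_pickle=` keyword argument or `pickle.load()`.
```

```bash
sed -i "s/np.load(f)/np.load(f[:-4]+'.npz')/; s/\.round(1)$//" h.py; cat > fit0.py <<'E'
from h import *
from scipy.optimize import least_squares
S,D='pics/scene0.png','pics/side0.png'
px=lambda u,v,f:((u+.5)/8-.5+(290 if f==S else 275),(v+.5)/8-.5+(175 if f==S else 155))
obs=[(S,398,320,'pl'),(D,654,222,'pl'),(S,368,148,'nut'),(D,363,207,'nut'),(S,688,272,'le'),(D,545,78,'le'),(S,588,232,'pv'),(D,447,128,'pv'),
 (S,540,341,'hA'),(D,514,414,'h1'),(D,350,452,'h2'),(D,196,400,'h3'),(S,218,348,'h1'),(D,147,295,'h4')]
def pts(q):
    x,y,t,l=q; c=np.array([x,y]); d=lambda a:np.array([np.cos(a),np.sin(a)])
    pv=c+.108*d(t+np.radians(70)); P={'pl':[*(c+.14*d(t)),.112],'nut':[x,y,.114],'pv':[*pv,.100],'le':[*(pv+.062*d(l)),.092]}
    for k,n in(('hA',1),('h1',-1),('h2',-2),('h3',-3),('h4',-4)): P[k]=[*(c+.108*d(t+n*np.pi/4)),.05]
    return P
def f(q):
    P=pts(q); return np.concatenate([proj(a,[P[k]])[0]-px(u,v,a) for a,u,v,k in obs])
for a,u,v,k in obs: print(k,a[5:7],at(a,*px(u,v,a),{'pl':.112,'nut':.114,'le':.092,'pv':.1}.get(k,.05)))
best=least_squares(f,[.5,.05,-2.5,-1.5],loss='soft_l1',diff_step=1e-3,x_scale=[.1,.1,1,1])
print(best.x,np.degrees(best.x[2:]),best.cost);print(f(best.x).reshape(-1,2).round(1).tolist())
for k,v in pts(best.x).items():print(k,np.round(v,4))
E
python3 fit0.py
```

```text
pl sc [0.4745 0.0081 0.112 ]
pl si [0.4772 0.0073 0.112 ]
nut sc [0.5864 0.0855 0.114 ]
nut si [0.5927 0.0879 0.114 ]
le sc [ 0.6041 -0.0754  0.092 ]
le si [ 0.6026 -0.0809  0.092 ]
pv sc [ 0.5979 -0.0262  0.1   ]
pv si [ 0.6102 -0.0047  0.1   ]
hA sc [ 0.5717 -0.018   0.05  ]
h1 si [0.4875 0.1047 0.05  ]
h2 si [0.5323 0.1749 0.05  ]
h3 si [0.6128 0.1914 0.05  ]
h1 sc [0.4864 0.1074 0.05  ]
h4 si [0.6828 0.1457 0.05  ]
[ 0.5916085   0.08700942 -2.54847349 -1.83032423] [-146.01677537 -104.86985357] 4.989184382567684
[[-0.0, -0.2], [0.2, 0.4], [0.3, -0.7], [0.4, -0.0], [0.3, 0.5], [-0.3, 0.4], [0.3, -3.2], [0.4, -2.2], [0.1, 0.2], [-0.0, 0.6], [-0.1, 0.3], [-0.1, 0.3], [-0.2, 0.1], [0.0, 0.4]]
pl [0.4755 0.0088 0.112 ]
nut [0.5916 0.087  0.114 ]
pv [ 0.6177 -0.0178  0.1   ]
le [ 0.6018 -0.0777  0.092 ]
hA [ 0.571 -0.019  0.05 ]
h1 [0.4856 0.1076 0.05  ]
h2 [0.5312 0.1766 0.05  ]
h3 [0.6122 0.193  0.05  ]
h4 [0.6812 0.1474 0.05  ]
```

The fit is good to about 0.5 px; only the hub knob is off, because it stands taller than I assumed. The axis is at (0.5916, 0.087), the arm points at -146° and the lever at -105°. First I'll move above the clockwise side of the lever with the fingers shut.

Call:
{"name": "servo_tool", "arguments": {"steps": [{"dx": 0.03,"dy": -0.016,"grip": 0},{"dx": 0.042,"dy": -0.022,"grip": 0},{"dx": 0.042,"dy": -0.022,"grip": 0},{"dx": 0.042,"dy": -0.022,"grip": 0},{"dx": 0.042,"dy": -0.022,"grip": 0},{"dx": 0.042,"dy": -0.022,"grip": 0},{"dx": 0.042,"dy": -0.022,"grip": 0},{"dx": 0.042,"dy": -0.022,"grip": 0},{"dx": 0.042,"dy": -0.022,"grip": 0},{"dx": 0.042,"dy": -0.022,"grip": 0},{"dx": 0.042,"dy": -0.022,"grip": 0},{"dx": 0.042,"dy": -0.022,"grip": 0}]}}

```text
schema error: expected keys dx, dy, dz, wx, wy, wz, grip
```

```bash
python3 - <<'E'
from h import *
cap('wrist','pics/w1.png')
s=env.read_state();print(s['time'],s['tool_pos'],s['tool_rot'],s['width'],s['ft_force'])
print(proj('pics/w1.png',[[.6018,-.0777,.1],[.6177,-.0178,.1],[.4755,.0088,.112],[.5916,.087,.114]]))
E
```

```text
0.15 [ 0.22763899 -0.50025919  0.23202366] [-6.97071302e-04  9.77312351e-01  2.11801990e-01  7.15132709e-06] 0.09311183975356407 [ 0.16542585  0.36817104 -0.33708461]
[[ -62.67410548 -633.62735529]
 [-130.69333095 -675.19571148]
 [-261.88768209 -483.31395622]
 [-250.01514207 -625.79647343]]
```

View pics/w1.png

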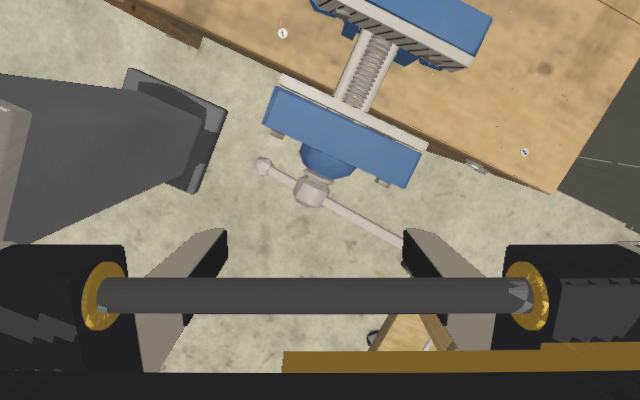

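The move was refused because every row needs all the keys. The wrist picture therefore only shows the vise at the start pose, so I'll send the move again.

Call:
{"name": "servo_tool", "arguments": {"steps": [{"dx": 0.03,"dy": -0.016,"dz": 0,"wx": 0,"wy": 0,"wz": 0,"grip": 0},{"dx": 0.042,"dy": -0.022,"dz": 0,"wx": 0,"wy": 0,"wz": 0,"grip": 0},{"dx": 0.042,"dy": -0.022,"dz": 0,"wx": 0,"wy": 0,"wz": 0,"grip": 0},{"dx": 0.042,"dy": -0.022,"dz": 0,"wx": 0,"wy": 0,"wz": 0,"grip": 0},{"dx": 0.042,"dy": -0.022,"dz": 0,"wx": 0,"wy": 0,"wz": 0,"grip": 0},{"dx": 0.042,"dy": -0.022,"dz": 0,"wx": 0,"wy": 0,"wz": 0,"grip": 0},{"dx": 0.042,"dy": -0.022,"dz": 0,"wx": 0,"wy": 0,"wz": 0,"grip": 0},{"dx": 0.042,"dy": -0.022,"dz": 0,"wx": 0,"wy": 0,"wz": 0,"grip": 0},{"dx": 0.042,"dy": -0.022,"dz": 0,"wx": 0,"wy": 0,"wz": 0,"grip": 0},{"dx": 0.042,"dy": -0.022,"dz": 0,"wx": 0,"wy": 0,"wz": 0,"grip": 0},{"dx": 0.042,"dy": -0.022,"dz": 0,"wx": 0,"wy": 0,"wz": 0,"grip": 0},{"dx": 0,"dy": 0,"dz": 0,"wx": 0,"wy": 0,"wz": 0,"grip": 0}]}}

```text
time: 1.35
tool_pos: [0.5419, -0.0947, 0.2322]
tool_rot: [-0.001, 0.977, 0.215, 0.001]
ft_force: [-0.3, -1.1, 0.5]
width: 0.0024
grip_force: 0.0
```

```bash
python3 - <<'E'
from h import *
cap('wrist','pics/w2.png')
s=env.read_state();print(s['time'],s['tool_pos'],s['tool_rot'],s['width'],s['ft_force'])
print(proj('pics/w2.png',[[.6018,-.0777,.1],[.6177,-.0178,.1],[.4755,.0088,.112],[.5916,.087,.114]]))
E
```

```text
1.4 [ 0.54054396 -0.09699877  0.23208934] [-3.44678927e-04  9.76786058e-01  2.14216726e-01 -2.68912220e-04] 0.0012674734681028762 [-0.63890194 -0.24307705  0.5344466 ]
[[326.29281627 119.64740215]
 [267.21366484  69.11815518]
 [171.68880077 214.30896156]
 [122.85462421  38.74885609]]
```

View pics/w2.png

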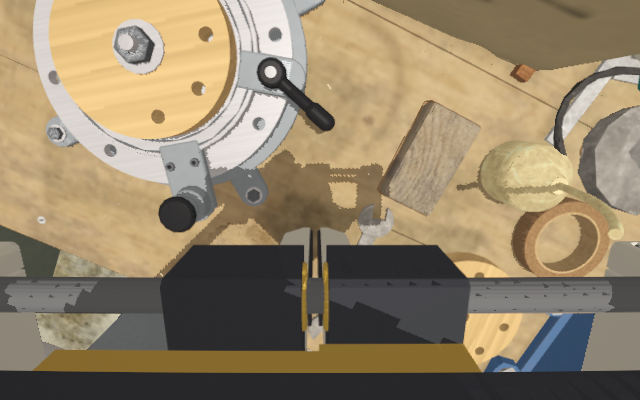

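This is a clear close view. I read the plunger head at (178,213), the hub at (271,70), the lever end at (320,118), the nut at (134,42) and ring holes at (259,124), (275,33), (110,150) and (53,77). I'll refine the fit with these.

```bash
sed 's/^for a,u,v,k.*$//' fit0.py > fit1.py; cat >> fit1.py <<'E'
W='pics/w2.png'
for u,v,z in[(178,213,.112),(271,70,.1),(320,118,.092),(132,41,.114),(259,124,.05),(275,33,.05),(110,150,.05),(53,77,.05)]: print(at(W,u,v,z))
E
python3 fit1.py | tail -8
```

```text
[0.4789 0.0043 0.112 ]
[ 0.6184 -0.0208  0.1   ]
[ 0.6008 -0.0725  0.092 ]
[0.593  0.0802 0.114 ]
[ 0.5704 -0.0215  0.05  ]
[ 0.6525 -0.0033  0.05  ]
[0.4844 0.1046 0.05  ]
[0.5287 0.1751 0.05  ]
```

Call:
{"name": "servo_tool", "arguments": {"steps": [{"dx": 0.0215,"dy": -0.0105,"dz": 0.02,"wx": 0,"wy": 0,"wz": 0,"grip": 0},{"dx": 0.0215,"dy": -0.0105,"dz": 0.03,"wx": 0,"wy": 0,"wz": 0,"grip": 0},{"dx": 0,"dy": 0,"dz": 0.035,"wx": 0,"wy": 0,"wz": 0,"grip": 0},{"dx": 0,"dy": 0,"dz": 0.03,"wx": 0,"wy": 0,"wz": 0,"grip": 0},{"dx": 0,"dy": 0,"dz": 0.023,"wx": 0,"wy": 0,"wz": 0,"grip": 0},{"dx": 0,"dy": 0,"dz": 0,"wx": 0,"wy": 0,"wz": 0,"grip": 0},{"dx": 0,"dy": 0,"dz": 0,"wx": 0,"wy": 0,"wz": 0,"grip": 0}]}}

```text
time: 2.1
tool_pos: [0.5696, -0.0637, 0.0948]
tool_rot: [-0.0, 0.977, 0.211, -0.0]
ft_force: [0.6, -0.1, 0.3]
width: 0.0005
grip_force: 0.0
```

Call:
{"name": "servo_tool", "arguments": {"steps": [{"dx": 0.008,"dy": 0.0045,"dz": 0,"wx": 0,"wy": 0,"wz": 0,"grip": 0},{"dx": 0.008,"dy": 0.0045,"dz": 0,"wx": 0,"wy": 0,"wz": 0,"grip": 0},{"dx": 0.007,"dy": 0.005,"dz": 0,"wx": 0,"wy": 0,"wz": 0,"grip": 0},{"dx": 0.007,"dy": 0.005,"dz": 0,"wx": 0,"wy": 0,"wz": 0,"grip": 0},{"dx": 0.007,"dy": 0.005,"dz": 0,"wx": 0,"wy": 0,"wz": 0,"grip": 0},{"dx": 0.007,"dy": 0.005,"dz": 0,"wx": 0,"wy": 0,"wz": 0,"grip": 0},{"dx": 0.008,"dy": 0.0005,"dz": 0,"wx": 0,"wy": 0,"wz": 0,"grip": 0},{"dx": 0.008,"dy": 0.0005,"dz": 0,"wx": 0,"wy": 0,"wz": 0,"grip": 0}]}}

```text
time: 2.9
tool_pos: [0.6367, -0.0654, 0.0942]
tool_rot: [-0.0, 0.977, 0.212, -0.001]
ft_force: [-7.5, -0.3, 4.7]
width: 0.0006
grip_force: 3.9
```

Call:
{"name": "servo_tool", "arguments": {"steps": [{"dx": 0.006,"dy": 0,"dz": 0,"wx": 0,"wy": 0,"wz": 0,"grip": 0},{"dx": 0.006,"dy": 0,"dz": 0,"wx": 0,"wy": 0,"wz": 0,"grip": 0}]}}

```text
time: 3.1
tool_pos: [0.6447, -0.0611, 0.094]
tool_rot: [0.0, 0.977, 0.213, -0.005]
ft_force: [-22.8, -9.5, 12.3]
width: 0.0003
grip_force: 13.3
```

Call:
{"name": "servo_tool", "arguments": {"steps": [{"dx": 0.002,"dy": 0,"dz": 0,"wx": 0,"wy": 0,"wz": 0,"grip": 0},{"dx": 0.002,"dy": 0,"dz": 0,"wx": 0,"wy": 0,"wz": 0,"grip": 0}]}}

```text
time: 3.3
tool_pos: [0.6452, -0.0608, 0.0938]
tool_rot: [0.0, 0.977, 0.213, -0.008]
ft_force: [-28.2, -11.8, 15.0]
width: 0.0006
grip_force: 15.3
```

The lever is against its stop: force is rising with no further motion. I'll back off, lift and look again.

Call:
{"name": "servo_tool", "arguments": {"steps": [{"dx": -0.015,"dy": 0,"dz": 0,"wx": 0,"wy": 0,"wz": 0,"grip": 0},{"dx": -0.005,"dy": 0,"dz": -0.04,"wx": 0,"wy": 0,"wz": 0,"grip": 0},{"dx": -0.027,"dy": -0.006,"dz": -0.045,"wx": 0,"wy": 0,"wz": 0,"grip": 0},{"dx": -0.028,"dy": -0.007,"dz": -0.045,"wx": 0,"wy": 0,"wz": 0,"grip": 0},{"dx": -0.028,"dy": -0.007,"dz": 0,"wx": 0,"wy": 0,"wz": 0,"grip": 0},{"dx": -0.028,"dy": -0.007,"dz": 0,"wx": 0,"wy": 0,"wz": 0,"grip": 0},{"dx": 0,"dy": 0,"dz": 0,"wx": 0,"wy": 0,"wz": 0,"grip": 0},{"dx": 0,"dy": 0,"dz": 0,"wx": 0,"wy": 0,"wz": 0,"grip": 0}]}}

```text
time: 4.1
tool_pos: [0.5258, -0.0877, 0.2201]
tool_rot: [0.001, 0.977, 0.212, 0.001]
ft_force: [-0.3, -0.9, -0.2]
width: 0.0005
grip_force: 0.0
```

```bash
python3 - <<'E'
from h import *
cap('wrist','pics/w3.png')
s=env.read_state();print(s['time'],s['tool_pos'],s['tool_rot'],s['ft_force'])
E
```

```text
4.15 [ 0.52609445 -0.08764344  0.21983133] [5.06202083e-04 9.77334747e-01 2.11695572e-01 1.23300431e-03] [-0.20093265  0.45529958  0.86105965]
```

View pics/w3.png

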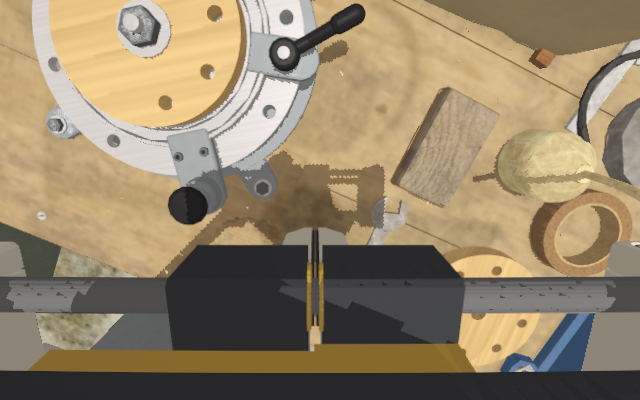

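The lever has swung over: hub at (285,53), end at (350,17). The plunger head is at (188,205).

```bash
python3 - <<'E'
from h import *
W='pics/w3.png'
a=at(W,285,53,.1);b=at(W,350,17,.092);print(at(W,188,205,.112),a,b,np.degrees(np.arctan2(*(b-a)[[1,0]])), at(W,141,26,.114))
E
```

```text
[0.479  0.0029 0.112 ] [ 0.6179 -0.0216  0.1   ] [ 0.6632 -0.0555  0.092 ] -36.80913862353661 [0.5907 0.0769 0.114 ]
```

The lever reads -37°, so it is loose. Now I'll go over the plunger and press it.

Call:
{"name": "servo_tool", "arguments": {"steps": [{"dx": -0.002,"dy": -0.035,"dz": 0,"wx": 0,"wy": 0,"wz": 0,"grip": 0},{"dx": -0.002,"dy": -0.035,"dz": 0.025,"wx": 0,"wy": 0,"wz": 0,"grip": 0},{"dx": -0.002,"dy": -0.035,"dz": 0.025,"wx": 0,"wy": 0,"wz": 0,"grip": 0},{"dx": 0,"dy": 0,"dz": 0.03,"wx": 0,"wy": 0,"wz": 0,"grip": 0},{"dx": 0,"dy": 0,"dz": 0.01,"wx": 0,"wy": 0,"wz": 0,"grip": 0},{"dx": 0,"dy": 0,"dz": 0.007,"wx": 0,"wy": 0,"wz": 0,"grip": 0},{"dx": 0,"dy": 0,"dz": 0.007,"wx": 0,"wy": 0,"wz": 0,"grip": 0},{"dx": 0,"dy": 0,"dz": 0,"wx": 0,"wy": 0,"wz": 0,"grip": 0},{"dx": 0,"dy": 0,"dz": 0,"wx": 0,"wy": 0,"wz": 0,"grip": 0}]}}

```text
time: 5.05
tool_pos: [0.4769, 0.0049, 0.1163]
tool_rot: [0.0, 0.977, 0.211, 0.0]
ft_force: [-3.5, 0.5, 5.2]
width: 0.0008
grip_force: 2.7
```

Call:
{"name": "servo_tool", "arguments": {"steps": [{"dx": 0,"dy": 0,"dz": 0.004,"wx": 0,"wy": 0,"wz": 0,"grip": 0},{"dx": 0,"dy": 0,"dz": 0.0035,"wx": 0,"wy": 0,"wz": 0,"grip": 0},{"dx": 0,"dy": 0,"dz": 0,"wx": 0,"wy": 0,"wz": 0,"grip": 0}]}}

```text
time: 5.35
tool_pos: [0.478, 0.0038, 0.1102]
tool_rot: [0.002, 0.977, 0.212, 0.001]
ft_force: [-3.9, -1.8, 12.8]
width: 0.0006
grip_force: 6.2
```

The plunger is pressed right in. I'll drag the head clockwise along the arc, about 20° first.

Call:
{"name": "servo_tool", "arguments": {"steps": [{"dx": -0.0007,"dy": -0.0054,"dz": 0,"wx": 0,"wy": 0,"wz": 0,"grip": 0},{"dx": -0.0007,"dy": -0.0054,"dz": 0,"wx": 0,"wy": 0,"wz": 0,"grip": 0},{"dx": -0.0003,"dy": -0.0054,"dz": 0,"wx": 0,"wy": 0,"wz": 0,"grip": 0},{"dx": -0.0002,"dy": -0.0054,"dz": 0,"wx": 0,"wy": 0,"wz": 0,"grip": 0},{"dx": 0.0001,"dy": -0.0054,"dz": 0,"wx": 0,"wy": 0,"wz": 0,"grip": 0},{"dx": 0.0002,"dy": -0.0054,"dz": 0,"wx": 0,"wy": 0,"wz": 0,"grip": 0},{"dx": 0.0005,"dy": -0.0054,"dz": 0,"wx": 0,"wy": 0,"wz": 0,"grip": 0},{"dx": 0.0006,"dy": -0.0054,"dz": 0,"wx": 0,"wy": 0,"wz": 0,"grip": 0},{"dx": 0.0009,"dy": -0.0053,"dz": 0,"wx": 0,"wy": 0,"wz": 0,"grip": 0},{"dx": 0.001,"dy": -0.0053,"dz": 0,"wx": 0,"wy": 0,"wz": 0,"grip": 0},{"dx": 0,"dy": 0,"dz": 0,"wx": 0,"wy": 0,"wz": 0,"grip": 0}]}}

```text
time: 6.45
tool_pos: [0.458, 0.0546, 0.1102]
tool_rot: [0.001, 0.977, 0.211, 0.003]
ft_force: [-0.6, 1.6, 10.1]
width: 0.0007
grip_force: 4.9
```

```bash
python3 - <<'E'
from h import *
a,b=cap('scene','pics/s2.png'),cap('side','pics/d2.png')
o=np.hstack([cv2.resize(x,(400,400),interpolation=cv2.INTER_CUBIC) for x in(a['img'][170:250,300:380],b['img'][150:230,290:370])])
cv2.imwrite('pics/c3.png',o);print(env.read_state()['ft_force'])
E
```

```text
[-1.16840378  1.63934689 10.0359715 ]
```

View pics/c3.png

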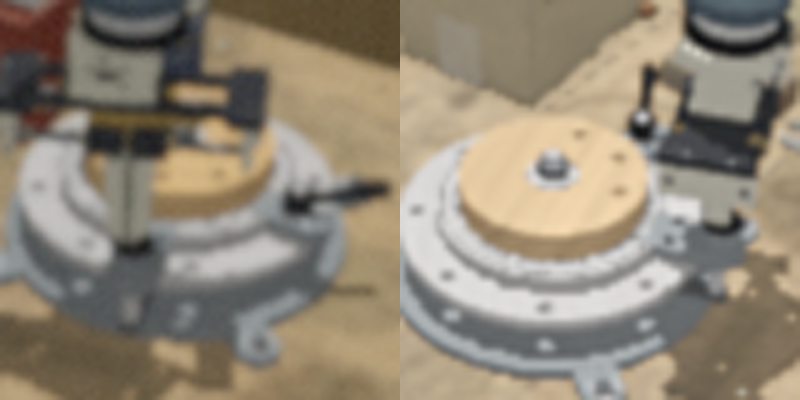

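The table follows the drag: the head is still under the fingers and the lever has moved round to (330,208). I'll drag on to about 36°, still pressed, then lift.

Call:
{"name": "servo_tool", "arguments": {"steps": [{"dx": 0.0015,"dy": -0.0059,"dz": 0,"wx": 0,"wy": 0,"wz": 0,"grip": 0},{"dx": 0.0015,"dy": -0.0059,"dz": 0,"wx": 0,"wy": 0,"wz": 0,"grip": 0},{"dx": 0.002,"dy": -0.0058,"dz": 0,"wx": 0,"wy": 0,"wz": 0,"grip": 0},{"dx": 0.002,"dy": -0.0057,"dz": 0,"wx": 0,"wy": 0,"wz": 0,"grip": 0},{"dx": 0.0025,"dy": -0.0056,"dz": 0,"wx": 0,"wy": 0,"wz": 0,"grip": 0},{"dx": 0.0025,"dy": -0.0056,"dz": 0,"wx": 0,"wy": 0,"wz": 0,"grip": 0},{"dx": 0,"dy": 0,"dz": 0,"wx": 0,"wy": 0,"wz": 0,"grip": 0}]}}

```text
time: 7.25
tool_pos: [0.4551, 0.0915, 0.1102]
tool_rot: [0.001, 0.977, 0.211, 0.003]
ft_force: [-0.1, 1.1, 9.1]
width: 0.0005
grip_force: 4.5
```

Call:
{"name": "servo_tool", "arguments": {"steps": [{"dx": 0,"dy": 0,"dz": -0.01,"wx": 0,"wy": 0,"wz": 0,"grip": 0},{"dx": 0,"dy": 0,"dz": -0.03,"wx": 0,"wy": 0,"wz": 0,"grip": 0},{"dx": 0,"dy": 0,"dz": -0.03,"wx": 0,"wy": 0,"wz": 7.5,"grip": 0},{"dx": 0,"dy": 0,"dz": 0,"wx": 0,"wy": 0,"wz": 7.5,"grip": 0},{"dx": 0,"dy": 0,"dz": 0,"wx": 0,"wy": 0,"wz": 7.5,"grip": 0},{"dx": 0,"dy": 0,"dz": 0,"wx": 0,"wy": 0,"wz": 7.5,"grip": 0},{"dx": 0,"dy": 0.028,"dz": 0,"wx": 0,"wy": 0,"wz": 0,"grip": 0},{"dx": 0,"dy": 0.028,"dz": 0,"wx": 0,"wy": 0,"wz": 0,"grip": 0},{"dx": 0,"dy": 0,"dz": 0,"wx": 0,"wy": 0,"wz": 0,"grip": 0}]}}

```text
time: 8.15
tool_pos: [0.4472, 0.033, 0.1788]
tool_rot: [0.001, 0.999, -0.05, 0.001]
ft_force: [-0.1, 0.7, -0.4]
width: 0.0009
grip_force: 0.0
```

```bash
python3 - <<'E'
from h import *
cap('wrist','pics/w4.png');a,b=cap('scene','pics/s3.png'),cap('side','pics/d3.png')
s=env.read_state();print(s['time'],s['tool_pos'],s['tool_rot'],s['ft_force'])
o=np.hstack([cv2.resize(x,(400,400),interpolation=cv2.INTER_CUBIC) for x in(a['img'][170:250,300:380],b['img'][150:230,290:370])])
cv2.imwrite('pics/c4.png',np.vstack([o,cv2.resize(cv2.imread('pics/w4.png')[:160],(800,200))]))
E
```

```text
8.3 [0.44672257 0.03566738 0.17840897] [-1.58789056e-04  9.98794273e-01 -4.90882520e-02  5.64569325e-04] [0.83937027 0.11125668 0.21589946]
```

View pics/c4.png

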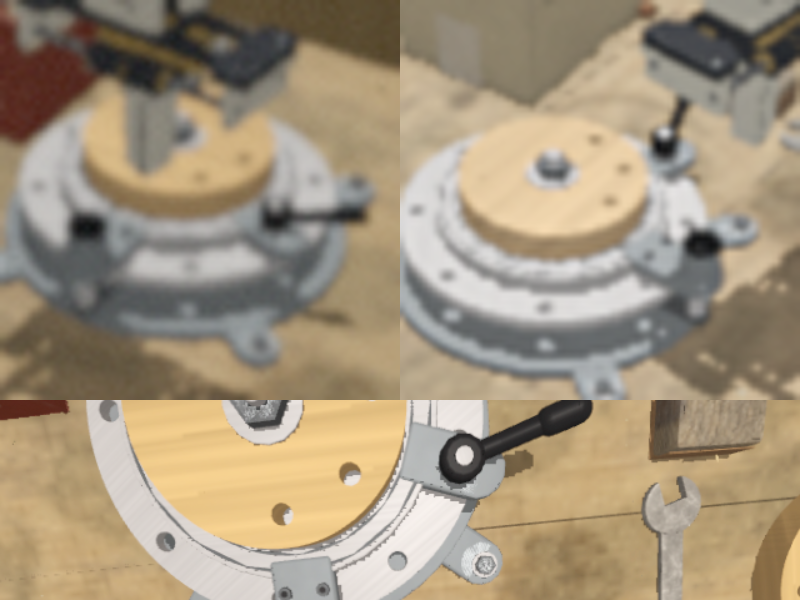

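The table has turned and stays down between holes. The head is at (88,226) in the left crop and (702,241) in the right one. I'll compute the angle.

```bash
python3 - <<'E'
from h import *
C=np.array([.5916,.0865])
for n,p,z in(('s3',(88.5/5-.5+300,226.5/5-.5+170),.0995),('d3',(302.5/5-.5+290,241.5/5-.5+150),.0995)):
    P=at(f'pics/{n}.png',*p,z);print(P,np.degrees(np.arctan2(*(P[:2]-C)[::-1])),np.hypot(*(P[:2]-C)))
E
```

```text
[0.4463 0.0825 0.0995] -178.4230884504062 0.14535504807195385
[0.4517 0.0866 0.0995] 179.9590451967441 0.1399000357398096
```

About 33.5° is done, with roughly 11.5° (28 mm) left. I'll descend behind the housing and push it along its side slowly.

Call:
{"name": "servo_tool", "arguments": {"steps": [{"dx": 0.005,"dy": 0,"dz": 0.03,"wx": 0,"wy": 0,"wz": 0,"grip": 0},{"dx": 0,"dy": 0,"dz": 0.033,"wx": 0,"wy": 0,"wz": 0,"grip": 0},{"dx": 0,"dy": 0,"dz": 0.033,"wx": 0,"wy": 0,"wz": 0,"grip": 0},{"dx": 0,"dy": 0,"dz": 0,"wx": 0,"wy": 0,"wz": 0,"grip": 0},{"dx": 0,"dy": 0,"dz": 0,"wx": 0,"wy": 0,"wz": 0,"grip": 0}]}}

```text
time: 8.8
tool_pos: [0.451, 0.0359, 0.0821]
tool_rot: [-0.0, 0.999, -0.048, -0.001]
ft_force: [1.0, 0.5, 1.0]
width: 0.0005
grip_force: 0.0
```

Call:
{"name": "servo_tool", "arguments": {"steps": [{"dx": 0,"dy": -0.004,"dz": 0,"wx": 0,"wy": 0,"wz": 0,"grip": 0},{"dx": 0,"dy": -0.003,"dz": 0,"wx": 0,"wy": 0,"wz": 0,"grip": 0},{"dx": 0,"dy": -0.003,"dz": 0,"wx": 0,"wy": 0,"wz": 0,"grip": 0},{"dx": 0,"dy": -0.003,"dz": 0,"wx": 0,"wy": 0,"wz": 0,"grip": 0},{"dx": 0,"dy": -0.003,"dz": 0,"wx": 0,"wy": 0,"wz": 0,"grip": 0},{"dx": 0,"dy": -0.003,"dz": 0,"wx": 0,"wy": 0,"wz": 0,"grip": 0},{"dx": 0,"dy": -0.003,"dz": 0,"wx": 0,"wy": 0,"wz": 0,"grip": 0}]}}

```text
time: 9.5
tool_pos: [0.4524, 0.0566, 0.082]
tool_rot: [0.001, 0.999, -0.048, -0.001]
ft_force: [-3.4, -5.9, 3.8]
width: 0.0004
grip_force: 2.8
```

Call:
{"name": "servo_tool", "arguments": {"steps": [{"dx": 0,"dy": -0.002,"dz": 0,"wx": 0,"wy": 0,"wz": 0,"grip": 0},{"dx": 0,"dy": -0.002,"dz": 0,"wx": 0,"wy": 0,"wz": 0,"grip": 0},{"dx": 0,"dy": -0.002,"dz": 0,"wx": 0,"wy": 0,"wz": 0,"grip": 0},{"dx": 0,"dy": -0.002,"dz": 0,"wx": 0,"wy": 0,"wz": 0,"grip": 0},{"dx": 0,"dy": -0.002,"dz": 0,"wx": 0,"wy": 0,"wz": 0,"grip": 0},{"dx": 0,"dy": -0.0015,"dz": 0,"wx": 0,"wy": 0,"wz": 0,"grip": 0}]}}

```text
time: 10.1
tool_pos: [0.4526, 0.0682, 0.0815]
tool_rot: [0.001, 0.999, -0.048, -0.002]
ft_force: [-3.0, -3.6, 1.2]
width: 0.0007
grip_force: 2.2
```

Call:
{"name": "servo_tool", "arguments": {"steps": [{"dx": 0,"dy": -0.0015,"dz": 0,"wx": 0,"wy": 0,"wz": 0,"grip": 0},{"dx": 0,"dy": -0.0015,"dz": 0,"wx": 0,"wy": 0,"wz": 0,"grip": 0},{"dx": 0,"dy": 0,"dz": 0,"wx": 0,"wy": 0,"wz": 0,"grip": 0}]}}

```text
time: 10.4
tool_pos: [0.4545, 0.072, 0.0818]
tool_rot: [-0.0, 0.999, -0.049, 0.0]
ft_force: [-0.2, -0.4, 0.2]
width: 0.0008
grip_force: 0.0
```

Call:
{"name": "servo_tool", "arguments": {"steps": [{"dx": 0,"dy": -0.0015,"dz": 0,"wx": 0,"wy": 0,"wz": 0,"grip": 0},{"dx": 0,"dy": -0.0015,"dz": 0,"wx": 0,"wy": 0,"wz": 0,"grip": 0},{"dx": 0,"dy": 0,"dz": 0,"wx": 0,"wy": 0,"wz": 0,"grip": 0}]}}

```text
time: 10.7
tool_pos: [0.455, 0.075, 0.082]
tool_rot: [-0.0, 0.999, -0.048, 0.0]
ft_force: [-0.8, -0.4, 0.2]
width: 0.0004
grip_force: 0.0
```

The push force dropped to nothing, which suggests the plunger popped and pulled in. I'll advance a little to feel for the pin's stop.

Call:
{"name": "servo_tool", "arguments": {"steps": [{"dx": 0,"dy": -0.001,"dz": 0,"wx": 0,"wy": 0,"wz": 0,"grip": 0},{"dx": 0,"dy": -0.001,"dz": 0,"wx": 0,"wy": 0,"wz": 0,"grip": 0},{"dx": 0,"dy": 0,"dz": 0,"wx": 0,"wy": 0,"wz": 0,"grip": 0}]}}

```text
time: 11.0
tool_pos: [0.455, 0.0767, 0.0819]
tool_rot: [0.0, 0.999, -0.048, 0.0]
ft_force: [1.2, -1.3, -0.6]
width: 0.0007
grip_force: 0.2
```

```bash
python3 - <<'E'
from h import *
from scipy import ndimage as nd
a,b=cap('scene','pics/s4.png'),cap('side','pics/d4.png')
for f,box in(('pics/s3.png',(300,330,205,225)),('pics/d3.png',(335,365,185,210)),('pics/s4.png',(295,330,200,225)),('pics/d4.png',(325,365,185,215))):
    g=cv2.cvtColor(cv2.imread(f),cv2.COLOR_BGR2GRAY);x0,x1,y0,y1=box;m=g[y0:y1,x0:x1]<55
    l,n=nd.label(m);print(f,[(int((l==i).sum()),(np.array(nd.center_of_mass(l==i))[::-1]+[x0,y0]).round(1).tolist()) for i in range(1,n+1) if (l==i).sum()>8])
s=env.read_state();print(s['tool_pos'],s['ft_force'])
for h in(.0955,.108): # head mid-height: down/up at target angle
  for t in(0,45):
    q=np.radians(-146-t);print(h,t,proj('pics/s4.png',[[.5916+.14*np.cos(q),.0865+.14*np.sin(q),h]]),proj('pics/d4.png',[[.5916+.14*np.cos(q),.0865+.14*np.sin(q),h]]))
E
```

```text
pics/s3.png [(18, [317.0, 215.3])]
pics/d3.png [(24, [350.0, 198.5])]
pics/s4.png [(50, [315.5, 202.2]), (13, [311.2, 209.6])]
pics/d4.png [(13, [347.2, 185.8]), (22, [356.5, 186.3]), (14, [346.9, 199.2])]
[0.45495362 0.07665182 0.08188499] [ 0.15034148  0.17046713 -1.09695867]
0.0955 0 [[339.23177404 218.14673442]] [[356.24760491 185.93500163]]
0.0955 45 [[311.04800996 211.95278718]] [[345.31761793 201.98498042]]
0.108 0 [[339.38487915 215.31801083]] [[356.4755186  183.40788727]]
0.108 45 [[311.07557431 209.14558472]] [[345.4999454  199.41707284]]
```

The head is up at (311.2,209.6), against a prediction of (311.1,209.1) for up at the target hole, so it is in the next hole. Now I'll back off, lift, and go to the far side of the lever.

Call:
{"name": "servo_tool", "arguments": {"steps": [{"dx": 0,"dy": 0.008,"dz": 0,"wx": 0,"wy": 0,"wz": 0,"grip": 0},{"dx": 0,"dy": 0,"dz": -0.05,"wx": 0,"wy": 0,"wz": 0,"grip": 0},{"dx": 0,"dy": 0,"dz": -0.05,"wx": 0,"wy": 0,"wz": 0,"grip": 0},{"dx": 0.034,"dy": 0.026,"dz": 0,"wx": 0,"wy": 0,"wz": 0,"grip": 0},{"dx": 0.034,"dy": 0.026,"dz": 0,"wx": 0,"wy": 0,"wz": 0,"grip": 0},{"dx": 0.034,"dy": 0.026,"dz": 0,"wx": 0,"wy": 0,"wz": 0,"grip": 0},{"dx": 0.034,"dy": 0.026,"dz": 0,"wx": 0,"wy": 0,"wz": 7,"grip": 0},{"dx": 0,"dy": 0,"dz": 0,"wx": 0,"wy": 0,"wz": 7,"grip": 0},{"dx": 0,"dy": 0,"dz": 0,"wx": 0,"wy": 0,"wz": 6,"grip": 0},{"dx": 0,"dy": 0,"dz": 0,"wx": 0,"wy": 0,"wz": 0,"grip": 0},{"dx": 0,"dy": 0,"dz": 0,"wx": 0,"wy": 0,"wz": 0,"grip": 0}]}}

```text
time: 12.2
tool_pos: [0.5791, -0.0483, 0.1817]
tool_rot: [-0.0, 0.976, -0.22, -0.0]
ft_force: [-0.4, 0.4, 0.2]
width: 0.0005
grip_force: 0.0
```

Call:
{"name": "servo_tool", "arguments": {"steps": [{"dx": 0.004,"dy": 0.002,"dz": 0.03,"wx": 0,"wy": 0,"wz": 0,"grip": 0},{"dx": 0,"dy": 0,"dz": 0.03,"wx": 0,"wy": 0,"wz": 0,"grip": 0},{"dx": 0,"dy": 0,"dz": 0.028,"wx": 0,"wy": 0,"wz": 0,"grip": 0},{"dx": 0,"dy": 0,"dz": 0,"wx": 0,"wy": 0,"wz": 0,"grip": 0},{"dx": 0,"dy": 0,"dz": 0,"wx": 0,"wy": 0,"wz": 0,"grip": 0}]}}

```text
time: 12.7
tool_pos: [0.582, -0.0514, 0.0942]
tool_rot: [-0.0, 0.975, -0.22, -0.0]
ft_force: [0.2, 0.1, -0.3]
width: 0.0005
grip_force: 0.0
```

Call:
{"name": "servo_tool", "arguments": {"steps": [{"dx": -0.0076,"dy": 0.0048,"dz": 0,"wx": 0,"wy": 0,"wz": 0,"grip": 0},{"dx": -0.0076,"dy": 0.0048,"dz": 0,"wx": 0,"wy": 0,"wz": 0,"grip": 0},{"dx": -0.0076,"dy": 0.0048,"dz": 0,"wx": 0,"wy": 0,"wz": 0,"grip": 0},{"dx": -0.0076,"dy": 0.0048,"dz": 0,"wx": 0,"wy": 0,"wz": 0,"grip": 0},{"dx": -0.0076,"dy": 0.0048,"dz": 0,"wx": 0,"wy": 0,"wz": 0,"grip": 0},{"dx": -0.0076,"dy": 0.0048,"dz": 0,"wx": 0,"wy": 0,"wz": 0,"grip": 0},{"dx": -0.0071,"dy": 0.0016,"dz": 0,"wx": 0,"wy": 0,"wz": 5,"grip": 0},{"dx": -0.0071,"dy": 0.0016,"dz": 0,"wx": 0,"wy": 0,"wz": 5,"grip": 0},{"dx": -0.0071,"dy": 0.0016,"dz": 0,"wx": 0,"wy": 0,"wz": 5,"grip": 0}]}}

```text
time: 13.6
tool_pos: [0.5096, -0.052, 0.0951]
tool_rot: [-0.0, 0.937, -0.348, 0.003]
ft_force: [7.9, -1.6, -1.8]
width: 0.0003
grip_force: 2.9
```

Call:
{"name": "servo_tool", "arguments": {"steps": [{"dx": -0.005,"dy": 0,"dz": 0,"wx": 0,"wy": 0,"wz": 5,"grip": 0},{"dx": -0.004,"dy": 0,"dz": 0,"wx": 0,"wy": 0,"wz": 5,"grip": 0}]}}

```text
time: 13.8
tool_pos: [0.5022, -0.047, 0.0951]
tool_rot: [0.001, 0.904, -0.428, 0.003]
ft_force: [3.3, -6.4, 0.8]
width: 0.0003
grip_force: 3.7
```

Call:
{"name": "servo_tool", "arguments": {"steps": [{"dx": -0.003,"dy": 0,"dz": 0,"wx": 0,"wy": 0,"wz": 4,"grip": 0},{"dx": -0.003,"dy": 0,"dz": 0,"wx": 0,"wy": 0,"wz": 0,"grip": 0},{"dx": 0,"dy": 0,"dz": 0,"wx": 0,"wy": 0,"wz": 0,"grip": 0}]}}

```text
time: 14.1
tool_pos: [0.4981, -0.0427, 0.0951]
tool_rot: [0.001, 0.889, -0.458, 0.002]
ft_force: [1.9, -7.2, 1.1]
width: 0.0012
grip_force: 3.7
```

Call:
{"name": "servo_tool", "arguments": {"steps": [{"dx": -0.003,"dy": 0,"dz": 0,"wx": 0,"wy": 0,"wz": 0,"grip": 0},{"dx": -0.001,"dy": 0,"dz": 0,"wx": 0,"wy": 0,"wz": 0,"grip": 0}]}}

```text
time: 14.3
tool_pos: [0.4969, -0.0407, 0.0953]
tool_rot: [0.002, 0.889, -0.458, 0.004]
ft_force: [4.2, -14.1, -1.3]
width: 0.0005
grip_force: 6.8
```

Call:
{"name": "servo_tool", "arguments": {"steps": [{"dx": -0.002,"dy": 0,"dz": 0,"wx": 0,"wy": 0,"wz": 0,"grip": 0},{"dx": -0.002,"dy": 0,"dz": 0,"wx": 0,"wy": 0,"wz": 0,"grip": 0},{"dx": 0,"dy": 0,"dz": 0,"wx": 0,"wy": 0,"wz": 0,"grip": 0}]}}

```text
time: 14.6
tool_pos: [0.4965, -0.0402, 0.0955]
tool_rot: [0.003, 0.889, -0.458, 0.007]
ft_force: [7.6, -21.7, -7.4]
width: 0.0005
grip_force: 10.6
```

The lever is hard against its tight stop. I'll back off, lift clear and check.

Call:
{"name": "servo_tool", "arguments": {"steps": [{"dx": 0.02,"dy": 0,"dz": 0,"wx": 0,"wy": 0,"wz": 0,"grip": 0},{"dx": 0.005,"dy": 0.002,"dz": -0.045,"wx": 0,"wy": 0,"wz": 0,"grip": 0},{"dx": 0.01,"dy": 0.026,"dz": -0.045,"wx": 0,"wy": 0,"wz": 0,"grip": 0},{"dx": 0.01,"dy": 0.026,"dz": -0.045,"wx": 0,"wy": 0,"wz": -8,"grip": 0},{"dx": 0,"dy": 0,"dz": 0,"wx": 0,"wy": 0,"wz": -8,"grip": 0},{"dx": 0,"dy": 0,"dz": 0,"wx": 0,"wy": 0,"wz": -8,"grip": 0},{"dx": 0,"dy": 0,"dz": 0,"wx": 0,"wy": 0,"wz": -8,"grip": 0},{"dx": 0,"dy": 0,"dz": 0,"wx": 0,"wy": 0,"wz": -8,"grip": 0},{"dx": 0,"dy": 0,"dz": 0,"wx": 0,"wy": 0,"wz": -8,"grip": 0},{"dx": 0,"dy": 0,"dz": 0,"wx": 0,"wy": 0,"wz": -8,"grip": 0},{"dx": 0,"dy": 0,"dz": 0,"wx": 0,"wy": 0,"wz": -8,"grip": 0},{"dx": 0,"dy": 0,"dz": 0,"wx": 0,"wy": 0,"wz": 0,"grip": 0}]}}

```text
time: 15.8
tool_pos: [0.4755, -0.0991, 0.2239]
tool_rot: [-0.0, 0.997, 0.083, -0.001]
ft_force: [0.7, 0.3, -0.3]
width: 0.0005
grip_force: 0.0
```

```bash
python3 - <<'E'
from h import *
w=cap('wrist','pics/w5.png');a,b=cap('scene','pics/s5.png'),cap('side','pics/d5.png')
o=np.vstack([cv2.resize(x,(300,300),interpolation=cv2.INTER_CUBIC) for x in(a['img'][170:250,295:375],b['img'][150:230,290:370])])
cv2.imwrite('pics/c5.png',np.hstack([o,cv2.resize(w['img'][:300,:250],(500,600))]))
s=env.read_state();print(s['time'],s['tool_pos'],s['tool_rot'],s['ft_force'])
E
```

```text
15.95 [ 0.47615523 -0.09920422  0.22390071] [ 1.7325511e-08  9.9674264e-01  8.0647744e-02 -2.2401642e-04] [ 0.38955442 -0.01059822  0.09786102]
```

View pics/c5.png

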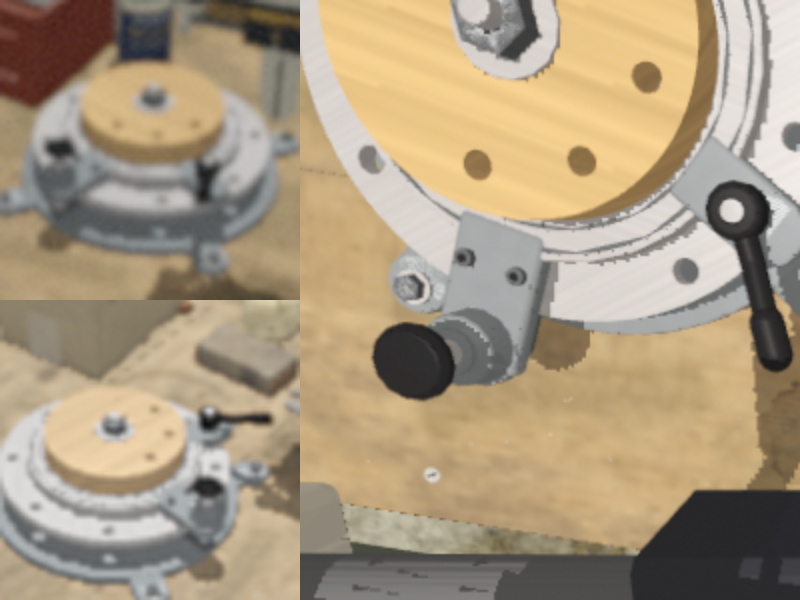

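The plunger stands up with its shaft showing under the head at (57,181) in the wrist view. The lever hub is at (219,105) and its end at (236,172). Checking the angles.

```bash
python3 - <<'E'
from h import *
W='pics/w5.png'
a=at(W,219,105,.1);b=at(W,236,173,.092);p=at(W,57,180.5,.112);c=at(W,95,10,.112)
an=lambda d:np.degrees(np.arctan2(d[1],d[0]))
print(a,b,p,c,'lever',an(b-a),'exp -150','len',np.hypot(*(b-a)[:2]),'arm',an(p-[.5916,.0835,.112]),'exp 169; pivot',an(a-[.5916,.0835,.1]),'exp -121')
for P in([.4542,.1122,.112],[.4542,.1122,.0995]):print(proj('pics/w5.png',[P]),proj('pics/s5.png',[P]),proj('pics/d5.png',[P]))
E
```

```text
[ 0.5348 -0.0123  0.1   ] [ 0.4807 -0.0301  0.092 ] [0.4548 0.1088 0.112 ] [0.5866 0.0796 0.112 ] lever -161.78774325758732 exp -150 len 0.05695305084014379 arm 169.52202163969525 exp 169; pivot -120.6637813697696 exp -121
[[ 52.78295231 180.5754281 ]] [[311.32745263 208.32471637]] [[345.7097785  198.44702988]]
[[ 63.89128119 177.68979874]] [[311.29873673 211.14009697]] [[345.52615892 201.02342624]]
```

The arm is at 169.5° against 169° for the hole, and the plunger's head is up. The lever lies fully clockwise and took 23 N without moving. The robot is clear, so I'll hand in.

```bash
python3 -c "
from workcell import env
print(env.finish_job())"
```

```text
the job is handed in; nothing more can be done
None
```

The table is indexed one hole clockwise, with the plunger up in the next hole and the lever hard against its tight stop. The gripper is clear of everything, and the job was handed in at about 16 s.

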